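# Stack the masking tape rolls on the spindle

## Robot

A 6-joint arm with a two-finger parallel gripper is mounted at the origin on a cart in front of the work surface, level with it; the furniture and walls round the work are solid. World frame = base frame: x ahead of the robot, y to its left, z up, the work surface at z = 0. Lengths are in m, angles in rad, forces in N, time in s.
With the tool pointing down it reaches from about 0.25 to 0.775 m from the base axis. Payload 4 kg.
Tool frame: the origin (TCP) lies at the centre of the arm's flange, where the gripper is bolted on; the fingertips stand 173 mm ahead of it and the grasp point (between the pads) lies 155 mm ahead of it (bot.tip_reach is the distance from the TCP to the fingertips, in m); z points along the fingers, y is the line along which they close (so a half turn about z gives the same grasp; the last joint's range is limited). The gripper opens to 85 mm and grips with 20 to 120 N. Pads are 22 mm wide; open, the fingers measure 114 mm over their backs; the gripper's body (76 mm by 85 mm) begins 54 mm behind the grasp point. The pads swing forward as they close: fully open they stand 13 mm farther back than shut.
Start: joints at [1.037, 0.087, 1.371, -0, 1.684, -0.103], TCP at [0.23, 0.5, 0.405] pointing down, gripper open.
Joint ranges: [-3.1, 3.1], [-0.76, 2.03], [0.27, 2.55], [-1.08, 4.22], [0.17, 2.65], [-2.57, 2.57]. Speed limits (rad/s): [2.79, 2.79, 3.14, 3.14, 3.14, 3.14].

## Interface

Orientations are given as a unit quaternion [w, x, y, z].
In Python, from plant import monitor, viewer, bot, nets gives the robot as it stands.
- The arm moves only by the tool drive_tool, never from a script. Its arguments are lists of equal length, an entry for each row: "dp": the shift along the tool's x, y, z in m, a list of three; "turn": the turn about the tool's z in degrees; "fingers": the finger opening in m, from 0 to 0.0854. In form: {"dp": [[tx, ty, tz], ...], "turn": [turn, ...], "fingers": [fingers, ...]}. A call has 1 to 5 rows; each row is the pose to reach, as a shift and turn from the pose commanded when the call began, along the tool's axes at that moment; what a row does not reach only later rows make up. A row lasts 1/12 s, in which the tool goes at most 41.7 mm and 7.16 degrees, less where a joint would pass 70% of its speed; a pose out of reach is approached as far as the arm can. A call with a gripper value outside its range is refused whole. The fingers move at their own pace and stop on an object; "squeeze" is the grip in N (left out, the last holds). Time passes only in rows, so rows that repeat a pose let the fingers close. It gives the time, the measured TCP pose, the force, the opening and the grip force at its end, in the units of the state.
- monitor.get_state(): the state, without advancing time (a new reading comes with each control period).
- viewer.snapshot(name): name is "side" or "top" or "wrist"; returns the picture (420x560x3 uint8, blue, green, red); there is no depth.
- viewer.camera_params(name): a dict with "vfov" (degrees; the focal length in pixels is half the picture's height over the tangent of half this angle, whatever the lens; pixels are square), "cx", "cy" (the principal point, pixels), "k1" (the pictures are not rectified: a ray, as slopes to the right and down, at radius r is drawn at 1 + k1 r^2 times it, then the intrinsics apply), "origin" and "orientation" of the camera in the world. Camera axes: x right, y up, looking along -z (the intrinsics and any distortion apply to the point x, -y, -z); pixel columns grow to the right and rows downward; lengths in m; the calibration is good to about 2 mm. A picture is of the moment at which its call begins: read the wrist's pose just before it. camera_params takes no time and is no camera call; for the wrist camera it gives the pose at the moment of the call.
- bot.close_job(): hands the job in; it is judged then, once.
Trained networks look in the newest picture that a camera, given by its name, has taken for a name from the list of things; names that differ only in an ending like _2 or _b are one class to them, and where a whole thing is asked for, a point or a joint stands for the part that bears it (a point fixed in the world has none). Each returns a list of dicts, best first, with "score" (0 to 1); they miss things now and then, are a little off and sometimes report something else, mostly with a low value. They report only what shows in the picture. A call takes as long as a camera call. They do not tell look-alikes from the thing itself.
- nets.spot_in(label, camera): "at" ([row, column] in pixels, amid what is visible of it).
- nets.spot_point(label, camera): "at" ([row, column] in pixels: a listed point, or the origin of a listed thing).
The state is a dict: "clock": time; "joints": joint angles; "qvel": joint speeds; "joint_torque": joint torques, N m; "position": TCP position; "eef_rot": TCP orientation; "contact_force": force on the tool from outside, world axes, zero at the start; "moment": the same for the moment, N m; "finger_gap": opening from 0.0 (shut) to 1.0 (fully open); "grip_force": force on a finger pad.
Only numpy, scipy, OpenCV 4.12 (cv2) and the standard library are available. Lean on these libraries where they do the work, as an engineer would, in place of code of your own. Each camera call takes 0.05 s, during which the arm holds its last target. There are 200 camera calls.

## Task

Put the three rolls of masking tape on the wooden spindle stand with the thickest at the bottom, the medium one on it and the thinnest on top, each lying flat and well centred on the rod, then close the stack with the blue cap, knob up and centred, its boss in the top roll's bore. The thinnest roll now lies on the thickest, so lift it off and set it aside first; leave the glue bottle, the timer box and the bolt tin where they stand.

Things in the scene. Friction and masses are not known exactly. Their poses are not given: they have to be found in the camera images.
- spindle: fixed spindle stand: round wooden foot 120 mm in diameter, 12 mm thick, with an upright 12 mm steel rod in its middle whose top is 90 mm above the bench (round the rod's foot a collar of 22 mm, 4 mm high). Origin: centre of the underside of the foot, on the rod's axis; z up. The full stack (106 mm without the cap) ends a little above the rod.
- thick_roll: thickest masking tape roll, beige, lying flat: 112 mm outer diameter, 50 mm high, bore about 70 mm, wall about 20 mm. Origin: centre of the underside, z up along the bore. Grasp it across the wall, one finger in the bore. Mass 0.08 to 0.17 kg, varies.
- medium_roll: medium masking tape roll, beige, lying flat: 100 mm outer diameter, 25 mm high, bore about 71 mm, wall about 14 mm. Origin: centre of the underside, z up along the bore. Grasp it across the wall, one finger in the bore. Mass 0.08 to 0.17 kg, varies.
- thin_roll: thinnest masking tape roll, beige, at the start lying flat on top of the thickest roll: 94 mm outer diameter, 19 mm high, bore about 71 mm, wall about 11 mm. Origin: centre of the underside, z up along the bore. Grasp it across the wall, one finger in the bore. Mass 0.08 to 0.17 kg, varies.
- cap: blue plastic cap, standing knob up: a 100 mm flange, 6 mm thick, with a boss 44 mm in diameter and 8 mm long below it and a round knob 36 mm in diameter above it (narrower, 30 mm, at its neck). 48 mm high in all; the flange lies 8 to 14 mm above the origin, the widest part of the knob 26 to 48 mm. Origin: centre of the underside of the boss; z up. 0.15 kg
- glue_bottle: small glue bottle with a red cap and a red and white label, 40 mm in diameter, 95 mm high, upright; bystander, leave alone. Origin: centre of the underside
- timer_box: off-white timer box with a red switch and a black knob, about 38 x 90 mm and 48 mm high (72 x 93 mm at yaw 0, as it stands aslant in its frame); bystander, leave alone. Origin: centre of the underside
- bolt_tin: open grey tin full of bolts, 82 x 88 mm, 36 mm high; bystander, leave alone. Origin: centre of the underside. Between x = 0.36 and 0.66 m and y = -0.42 and 0.42 m the bench holds nothing but the things listed here, so a roll can be set down anywhere between them; all other clutter stands outside
Mind the look-alikes: they are no part of the job. Leave any yellow look-alike of the thin_roll alone.

How it is judged:
By the outcome, as a careful person would: the job done as asked, in the order asked, and still so for the second after the job is handed in, with the robot touching nothing.
It also fails if it takes over 128 s, if anything falls off the work surface, if the arm or the gripper's body presses on something with over 40 N, if the wrist force passes 120 N, or if a joint passes its speed limit or range.

## Working session

There is one attempt and no reset: what is moved stays moved. The work goes in short steps, Python scripts to look and compute and a tool call to move; the robot and the scene stay as the last step left them, time stands still between calls to the robot, and variables do not carry over. Pictures are saved under pics/ and viewed, at most 14 in all, crops included, and the job is handed in when it is done.

Besides the shell and the picture viewer there is one more tool, called after ">>>" by a JSON object that holds its "name" and its "arguments". drive_tool: Moves the arm, as the interface text tells. Its arguments: {"type":"object","properties":{"dp":{"type":"array"},"turn":{"type":"array"},"fingers":{"type":"array"},"squeeze":{"type":"number"}},"required":["dp","turn","fingers"]}

```bash
ls; mkdir -p pics; cat > h.py <<'E'
import numpy as np, cv2
from scipy.spatial.transform import Rotation as R
from plant import monitor, viewer, bot, nets
def rot(q): return R.from_quat([q[1],q[2],q[3],q[0]]).as_matrix()
def _M(p):
    o=np.array(p["orientation"],float)
    return o if o.shape==(3,3) else rot(o)
def ray(cam,rc,p=None):
    p=p or viewer.camera_params(cam); f=210/np.tan(np.radians(p["vfov"])/2)
    K=np.array([[f,0,p["cx"]],[0,f,p["cy"]],[0,0,1]])
    u=cv2.undistortPoints(np.array([[[rc[1],rc[0]]]],float),K,np.array([p["k1"],0,0,0]))[0,0]
    # forward model: drawn = u(1+k1 r^2), same as cv2
    return np.array(p["origin"]),_M(p)@np.array([u[0],-u[1],-1])
def onz(cam,rc,z,p=None):
    o,d=ray(cam,rc,p); return o+d*(z-o[2])/d[2]
def proj(cam,X,p=None):
    p=p or viewer.camera_params(cam); f=210/np.tan(np.radians(p["vfov"])/2)
    c=(np.atleast_2d(X)-np.array(p["origin"]))@_M(p)
    x=c[:,0]/-c[:,2]; y=-c[:,1]/-c[:,2]; k=1+p["k1"]*(x*x+y*y)
    return np.c_[p["cy"]+f*y*k,p["cx"]+f*x*k]
def st():
    s=monitor.get_state(); Rm=rot(s["eef_rot"])
    print("t",round(s["clock"],2),"p",np.round(s["position"],4),"F",np.round(s["contact_force"],1),"gap",round(s["finger_gap"],3),"g",round(s["grip_force"],1),"j",np.round(s["joints"],2)); print(np.round(Rm,4).tolist())
    return s,Rm
E
python3 - <<'E'
from h import *
for c in("top","side"):
    im=viewer.snapshot(c);cv2.imwrite(f"pics/{c}0.png",im)
    for l in "spindle thick_roll medium_roll thin_roll cap glue_bottle timer_box bolt_tin".split():
        r=nets.spot_point(l,c)
        for d in r[:3]: print(c,l,round(d["score"],2),np.round(d["at"]),np.round(onz(c,d["at"],.05 if l=="thin_roll" else 0)[:2],3))
st(); print({c:viewer.camera_params(c) for c in("top","wrist")})
E
```

```text
pics
top spindle 0.78 [244. 325.] [ 0.433 -0.098]
top thick_roll 0.97 [183. 262.] [0.61  0.088]
top medium_roll 0.88 [241. 190.] [0.436 0.291]
top medium_roll 0.49 [182. 188.] [0.611 0.305]
top medium_roll 0.17 [242. 389.] [ 0.443 -0.281]
top thin_roll 0.69 [213. 153.] [0.508 0.387]
top thin_roll 0.64 [182. 265.] [0.603 0.076]
top cap 0.61 [245. 257.] [0.427 0.097]
top glue_bottle 0.52 [181. 186.] [0.613 0.312]
top timer_box 0.64 [243. 390.] [ 0.44  -0.285]
top bolt_tin 0.61 [181. 319.] [ 0.621 -0.081]
top bolt_tin 0.56 [181. 268.] [0.617 0.071]
side spindle 0.62 [260. 274.] [ 0.437 -0.104]
side thick_roll 0.8 [211. 296.] [0.595 0.071]
side medium_roll 0.85 [192. 220.] [0.422 0.27 ]
side medium_roll 0.69 [174. 269.] [0.614 0.306]
side medium_roll 0.6 [196. 298.] [0.638 0.145]
side thin_roll 0.92 [164. 235.] [0.5   0.332]
side thin_roll 0.83 [198. 300.] [0.6   0.064]
side cap 0.62 [221. 244.] [0.431 0.092]
side glue_bottle 0.62 [172. 268.] [0.616 0.318]
side timer_box 0.55 [302. 307.] [ 0.44 -0.28]
side bolt_tin 0.57 [238. 326.] [ 0.61 -0.08]
t 0.9 p [0.2297 0.4998 0.4048] F [ 0.3 -0.4  0.5] gap 0.999 g 0.0 j [ 1.04  0.09  1.37 -0.    1.68 -0.1 ]
[[-0.9086, 0.4176, 0.0001], [0.4176, 0.9086, 0.0001], [-0.0, 0.0001, -1.0]]
{'top': {'vfov': 51.029172896819716, 'cx': 279.66762664341866, 'cy': 212.29011491197963, 'k1': 0.03671735667233639, 'origin': array([0.29063387, 0.03616163, 1.26189362]), 'orientation': array([ 0.70961205,  0.06345125, -0.06568812, -0.69864851])}, 'wrist': {'vfov': 67.69953919936665, 'cx': 286.09342542425736, 'cy': 207.92898751281106, 'k1': -0.03073490810494203, 'origin': array([0.15375388, 0.53290578, 0.37426463]), 'orientation': array([ 0.83037154, -0.13724946, -0.08803051,  0.53281922])}}
```

```bash
ls pics
```

```text
side0.png
top0.png
```

View pics/top0.png

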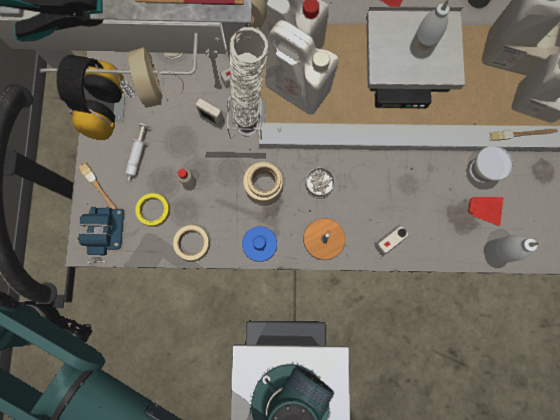

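View pics/side0.png

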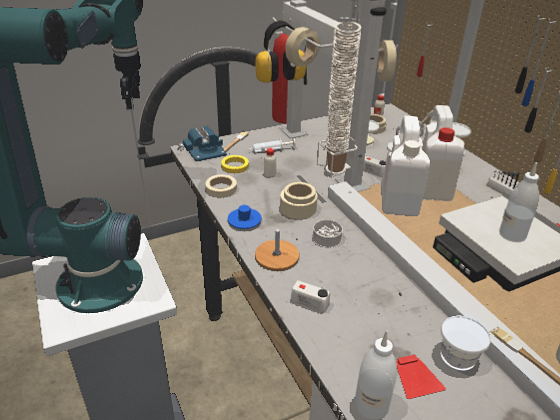

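The top view shows the spindle at (239,324), the thin-on-thick stack at (182,263), the medium roll at (242,191), the cap at (243,259) and the yellow look-alike at (209,152). The side view agrees. Next I fit the silhouettes.

```bash
cat >> h.py <<'E'
def circ(c,r,z):
    t=np.linspace(0,2*np.pi,72,endpoint=False); return np.c_[c[0]+r*np.cos(t),c[1]+r*np.sin(t),0*t+z]
def cen(h):
    m=cv2.moments(h); return np.array([m["m01"],m["m10"]])/m["m00"],m["m00"]
def fit(cam,im,col,xy,parts,p=None,win=1.6,dbg=None):
    """parts: [(r,z)] circles whose hull is the silhouette; col: hue/sat/val bounds. Refines xy"""
    p=p or viewer.camera_params(cam); xy=np.array(xy,float)
    hull=lambda xy,s=1: cv2.convexHull(np.vstack([proj(cam,circ(xy,r*s,z),p) for r,z in parts])[:,::-1].astype(np.float32))
    m=cv2.inRange(cv2.cvtColor(im,cv2.COLOR_BGR2HSV),*map(np.array,col))
    w=np.zeros_like(m); cv2.fillConvexPoly(w,hull(xy,win/1.2).astype(np.int32),255); m&=w
    m=cv2.morphologyEx(m,cv2.MORPH_OPEN,np.ones((3,3)))
    n,l,s,_=cv2.connectedComponentsWithStats(m); m=(l==1+np.argmax(s[1:,4])).astype(np.uint8)
    H=cv2.convexHull(cv2.findNonZero(m)); c,a=cen(H.astype(np.float32))
    zt=parts[-1][1]
    for _ in range(8):
        c2,a2=cen(hull(xy)); xy+= (onz(cam,c,zt,p)-onz(cam,c2,zt,p))[:2]
    if dbg is not None: cv2.polylines(dbg,[hull(xy).astype(np.int32)],True,(0,0,255),1)
    return np.round(xy,4),round(float(a/a2),3)
BEIGE=((12,35,120),(27,150,255)); BLUE=((100,140,60),(130,255,255)); ORANGE=((5,120,60),(18,255,255))
P=dict(spindle=[(.06,0),(.06,.012)],medium=[(.05,0),(.05,.025)],cap=[(.05,.008),(.05,.014)],
 stack=[(.056,0),(.056,.05),(.047,.069)],thick=[(.056,0),(.056,.05)],thin=[(.047,0),(.047,.019)])
E
python3 - <<'E'
from h import *
for c in("top","side"):
    im=cv2.imread(f"pics/{c}0.png"); d=im.copy(); hsv=cv2.cvtColor(im,cv2.COLOR_BGR2HSV)
    if c=="top": print(hsv[239,340],hsv[243,272],hsv[242,176],hsv[209,137],hsv[182,247], hsv[210,230])
    for n,col,xy in(("spindle",ORANGE,(.435,-.1)),("medium",BEIGE,(.436,.29)),("cap",BLUE,(.43,.095)),("stack",BEIGE,(.605,.073))):
        try: print(c,n,fit(c,im,col,xy,P[n],dbg=d))
        except Exception as e: print(c,n,repr(e))
    cv2.imwrite(f"pics/{c}d.png",d)
a,b=(cv2.resize(cv2.imread(f"pics/{c}d.png")[r:r+150,q:q+280],None,fx=2,fy=2) for c,r,q in(("top",130,120),("side",150,170)))
cv2.imwrite("pics/dbg.png",np.vstack([a,b]))
print(bot.tip_reach)
E
```

```text
[ 14 151 184] [109 159 197] [ 21  65 215] [ 29 181 217] [ 20  68 198] [ 15  26 138]
top spindle (array([ 0.4481, -0.094 ]), 0.921)
top medium (array([0.4318, 0.2862]), 0.955)
top cap (array([0.4307, 0.0908]), 0.908)
top stack (array([0.6108, 0.0848]), 0.909)
side spindle (array([ 0.4483, -0.0935]), 0.873)
side medium (array([0.437 , 0.3021]), 0.725)
side cap (array([0.4327, 0.0956]), 0.937)
side stack (array([0.6237, 0.1136]), 0.624)
0.1734
```

View pics/dbg.png

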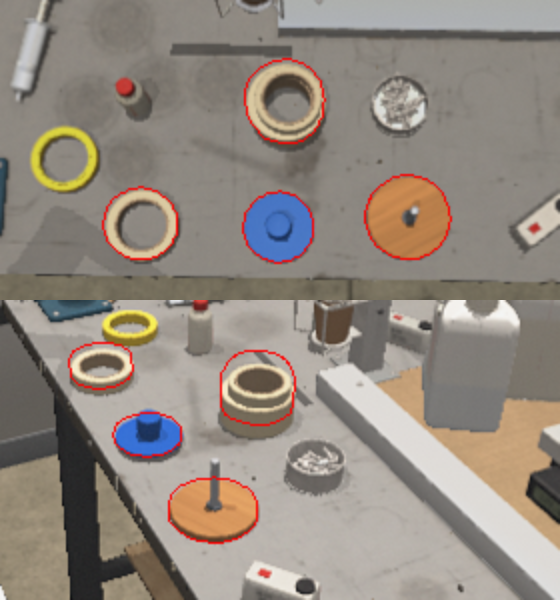

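Top-camera outlines overlay well: spindle (.448,-.094), medium (.432,.286), cap (.431,.091), stack about (.608,.083). The side beige fits are poor because of shading, so I ignore them. Moving above the stack.

>>> {"name": "drive_tool", "arguments": {"dp": [[-0.037,-0.0128,0],[-0.074,-0.0256,0],[-0.111,-0.0384,0],[-0.148,-0.0512,0],[-0.185,-0.064,0]], "turn": [0,0,0,0,0], "fingers": [0.045,0.045,0.045,0.045,0.045], "squeeze": 30}}

```text
clock: 1.32
position: [0.3719, 0.363, 0.4049]
eef_rot: [0.0, 0.213, 0.977, 0.0]
contact_force: [0.9, -0.1, -0.6]
finger_gap: 0.531
grip_force: 0.0
```

>>> {"name": "drive_tool", "arguments": {"dp": [[-0.037,-0.0128,0],[-0.074,-0.0256,0],[-0.111,-0.0384,0],[-0.148,-0.0512,0],[-0.185,-0.064,0]], "turn": [0,0,0,0,0], "fingers": [0.045,0.045,0.045,0.045,0.045]}}

```text
clock: 1.73
position: [0.5135, 0.2273, 0.405]
eef_rot: [0.0, 0.214, 0.977, 0.0]
contact_force: [0.0, 0.5, 0.1]
finger_gap: 0.523
grip_force: 0.0
```

>>> {"name": "drive_tool", "arguments": {"dp": [[-0.037,-0.0128,0.01],[-0.074,-0.0256,0.03],[-0.111,-0.0384,0.05],[-0.147,-0.051,0.065],[-0.147,-0.051,0.065]], "turn": [0,0,0,0,0], "fingers": [0.045,0.045,0.045,0.045,0.045]}}

```text
clock: 2.15
position: [0.6274, 0.1161, 0.334]
eef_rot: [-0.003, 0.217, 0.976, -0.002]
contact_force: [-1.1, -0.6, -1.3]
finger_gap: 0.527
grip_force: 0.0
```

```bash
cat > look.py <<'E'
from h import *
import sys
st(); im=viewer.snapshot("wrist"); cv2.imwrite(f"pics/{sys.argv[1]}.png",im)
E
python3 look.py w1
```

```text
t 2.15 p [0.6274 0.1161 0.334 ] F [-1.1 -0.6 -1.3] gap 0.527 g 0.0 j [ 0.09  0.31  1.25 -0.    1.59 -1.04]
[[-0.906, 0.4232, -0.006], [0.4232, 0.906, -0.0038], [0.0038, -0.006, -1.0]]
```

View pics/w1.png

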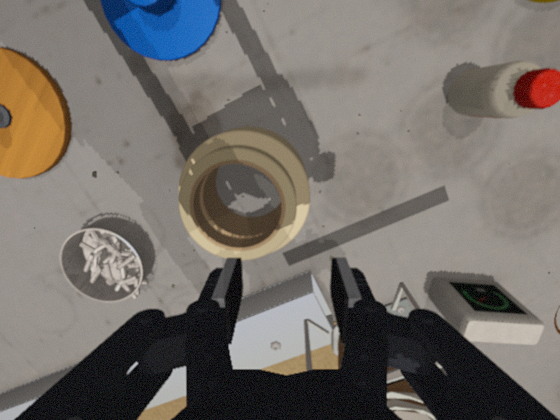

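The wrist view shows the stack centred near pixel (193,243), the fingers right of it and the tin at (265,103). I'll overlay the model circles.

```bash
python3 - <<'E'
from h import *
im=cv2.imread("pics/w1.png"); p=viewer.camera_params("wrist"); d=im.copy()
hsv=cv2.cvtColor(im,cv2.COLOR_BGR2HSV); print([hsv[r,c].tolist() for r,c in((195,188),(240,250),(140,240),(195,300),(200,205),(195,250),(220,130))])
W=((12,45,60),(30,200,255))
print(fit("wrist",im,W,(.608,.083),P["stack"],p))
d=cv2.resize(d,None,fx=3,fy=3,interpolation=cv2.INTER_CUBIC)
for r,z,c in((.047,.069,(0,0,255)),(.0355,.069,(0,255,0)),(.056,.05,(255,0,0))):
    cv2.polylines(d,[(proj("wrist",circ((.608,.083),r,z),p)[:,::-1]*3).astype(np.int32)],True,c,1)
cv2.imwrite("pics/w1z.png",d[330:800,480:980])
E
```

```text
[[23, 74, 107], [16, 120, 70], [18, 79, 149], [20, 68, 146], [14, 90, 65], [14, 25, 114], [15, 24, 126]]
(array([0.6045, 0.0842]), 1.033)
```

View pics/w1z.png

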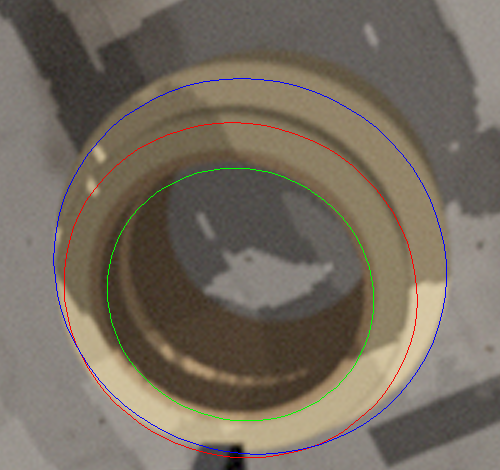

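The thin roll's bore sits about 4 px left of and above the model, so its centre is about (.6035,.0815). Next: descend and grip.

>>> {"name": "drive_tool", "arguments": {"dp": [[0.0024,-0.0036,0.02],[0.0024,-0.0036,0.055],[0.0024,-0.0036,0.085],[0.0024,-0.0036,0.105],[0.0024,-0.0036,0.113]], "turn": [0,0,0,0,0], "fingers": [0.045,0.045,0.045,0.045,0.045]}}

```text
clock: 2.62
position: [0.6192, 0.1199, 0.2231]
eef_rot: [-0.003, 0.213, 0.977, -0.001]
contact_force: [-0.2, -0.2, -0.2]
finger_gap: 0.527
grip_force: 0.0
```

>>> {"name": "drive_tool", "arguments": {"dp": [[0,0,0],[0,0,0],[0,0,0],[0,0,0],[0,0,0]], "turn": [0,0,0,0,0], "fingers": [0.03,0.02,0.012,0.005,0.0], "squeeze": 30}}

```text
clock: 3.03
position: [0.6217, 0.1193, 0.2294]
eef_rot: [0.002, 0.214, 0.977, 0.001]
contact_force: [0.2, 0.8, 3.3]
finger_gap: 0.114
grip_force: 29.9
```

>>> {"name": "drive_tool", "arguments": {"dp": [[0,0,0],[0,0,0],[0,0,0],[0,0,0],[0,0,-0.005]], "turn": [0,0,0,0,0], "fingers": [0.0,0.0,0.0,0.0,0.0]}}

```text
clock: 3.45
position: [0.621, 0.1189, 0.232]
eef_rot: [0.0, 0.214, 0.977, 0.0]
contact_force: [-0.5, -0.7, -1.8]
finger_gap: 0.112
grip_force: 29.2
```

Gripped at about 10 mm. Lifting it off and setting it aside at (.53,.20).

>>> {"name": "drive_tool", "arguments": {"dp": [[0,0,-0.01],[0,0,-0.025],[0,0,-0.045],[0.01,0.0066,-0.055],[0.03,0.02,-0.06]], "turn": [0,0,0,0,0], "fingers": [0.0,0.0,0.0,0.0,0.0]}}

```text
clock: 3.87
position: [0.6031, 0.1484, 0.2944]
eef_rot: [0.002, 0.216, 0.976, 0.0]
contact_force: [0.2, -0.3, -0.9]
finger_gap: 0.114
grip_force: 29.2
```

>>> {"name": "drive_tool", "arguments": {"dp": [[0.025,0.0165,0],[0.05,0.033,0],[0.07,0.0465,0],[0.083,0.055,0],[0.0863,0.057,0.01]], "turn": [0,0,0,0,0], "fingers": [0.0,0.0,0.0,0.0,0.0]}}

```text
clock: 4.28
position: [0.5461, 0.2404, 0.2841]
eef_rot: [0.001, 0.212, 0.977, 0.002]
contact_force: [0.7, 0.3, -1.8]
finger_gap: 0.117
grip_force: 29.3
```

>>> {"name": "drive_tool", "arguments": {"dp": [[0,0,0.025],[0,0,0.055],[0,0,0.08],[0,0,0.092],[0,0,0.098]], "turn": [0,0,0,0,0], "fingers": [0.0,0.0,0.0,0.0,0.0]}}

```text
clock: 4.7
position: [0.5464, 0.2368, 0.1802]
eef_rot: [-0.003, 0.214, 0.977, -0.002]
contact_force: [0.4, -0.3, -1.0]
finger_gap: 0.117
grip_force: 29.3
```

>>> {"name": "drive_tool", "arguments": {"dp": [[0,0,0.003],[0,0,0.0055],[0,0,0.0055],[0,0,0.0055],[0,0,0.0055]], "turn": [0,0,0,0,0], "fingers": [0.0,0.0,0.0,0.0,0.0]}}

```text
clock: 5.12
position: [0.5482, 0.2377, 0.1797]
eef_rot: [0.001, 0.214, 0.977, 0.001]
contact_force: [0.4, 0.1, -0.7]
finger_gap: 0.115
grip_force: 29.5
```

Roll is about at the bench; release and rise, then travel above the thick roll (its grasp point ≈ (.6045,.084)+.046·u).

>>> {"name": "drive_tool", "arguments": {"dp": [[0,0,0.002],[0,0,0.002],[0,0,0.002],[0,0,0.002],[0,0,0.002]], "turn": [0,0,0,0,0], "fingers": [0.0,0.03,0.04,0.045,0.045]}}

```text
clock: 5.53
position: [0.5475, 0.2375, 0.1763]
eef_rot: [0.0, 0.214, 0.977, 0.0]
contact_force: [0.6, -0.8, 0.5]
finger_gap: 0.528
grip_force: 0.0
```

>>> {"name": "drive_tool", "arguments": {"dp": [[0,0,-0.02],[0,0,-0.055],[0,0,-0.09],[0,0,-0.125],[0,0,-0.16]], "turn": [0,0,0,0,0], "fingers": [0.045,0.045,0.045,0.045,0.045]}}

```text
clock: 5.95
position: [0.5472, 0.2374, 0.3375]
eef_rot: [-0.0, 0.214, 0.977, -0.0]
contact_force: [1.4, 0.0, 0.4]
finger_gap: 0.527
grip_force: 0.0
```

>>> {"name": "drive_tool", "arguments": {"dp": [[-0.025,-0.018,0],[-0.06,-0.042,0],[-0.09,-0.062,0],[-0.1154,-0.072,0],[-0.1154,-0.072,0]], "turn": [0,0,0,0,0], "fingers": [0.05,0.05,0.05,0.05,0.05]}}

```text
clock: 6.37
position: [0.6248, 0.1194, 0.3355]
eef_rot: [0.001, 0.217, 0.976, -0.001]
contact_force: [-0.4, -0.1, -0.4]
finger_gap: 0.587
grip_force: 0.0
```

>>> {"name": "drive_tool", "arguments": {"dp": [[0,0,0],[0,0,0],[0,0,0]], "turn": [0,0,0], "fingers": [0.05,0.05,0.05]}}

```text
clock: 6.62
position: [0.6218, 0.1248, 0.3361]
eef_rot: [-0.0, 0.213, 0.977, 0.0]
contact_force: [-0.5, 0.0, -0.1]
finger_gap: 0.581
grip_force: 0.0
```

```bash
cat > over.py <<'E'
# over.py name cx cy zoffset part col : wrist look, fit, overlay crop
from h import *
import sys
a=sys.argv; n=a[1]; xy=(float(a[2]),float(a[3])); zb=float(a[4]); part=P[a[5]]; col={"B":((12,45,60),(30,200,255)),"C":BLUE,"O":ORANGE}[a[6]]
p=viewer.camera_params("wrist"); s,Rm=st(); im=viewer.snapshot("wrist"); cv2.imwrite(f"pics/{n}.png",im)
part=[(r,z+zb) for r,z in part]
try:
    f,q=fit("wrist",im,col,xy,part,p); print("fit",f,q)
except Exception as e: f=np.array(xy); print(repr(e))
k=3; d=cv2.resize(im,None,fx=k,fy=k,interpolation=cv2.INTER_CUBIC)
rs=[(r,z,(0,0,255)) for r,z in part]+([(.0353,part[-1][1],(0,255,0))] if a[6]=="B" else [])
for r,z,c in rs: cv2.polylines(d,[(proj("wrist",circ(f,r,z),p)[:,::-1]*k).astype(np.int32)],True,c,1)
c=(proj("wrist",[[f[0],f[1],part[-1][1]]],p)[0]*k).astype(int); r0=max(c[0]-270,0);c0=max(c[1]-270,0); print("crop",r0,c0)
cv2.imwrite(f"pics/{n}z.png",d[r0:r0+540,c0:c0+540])
E
python3 over.py w2 .6045 .084 0 thick B; python3 - <<'E'
from h import *
im=viewer.snapshot("top"); cv2.imwrite("pics/top1.png",im)
print(fit("top",im,BEIGE,(.53,.2),P["thin"]))
E
```

```text
t 6.62 p [0.6218 0.1248 0.3361] F [-0.5  0.  -0.1] gap 0.581 g 0.0 j [ 0.11  0.3   1.26  0.    1.58 -1.03]
[[-0.9092, 0.4164, -0.0006], [0.4164, 0.9092, 0.0005], [0.0008, 0.0002, -1.0]]
fit [0.6049 0.0831] 0.993
crop 348 436
(array([0.5087, 0.2347]), 0.059)
```

View pics/w2z.png

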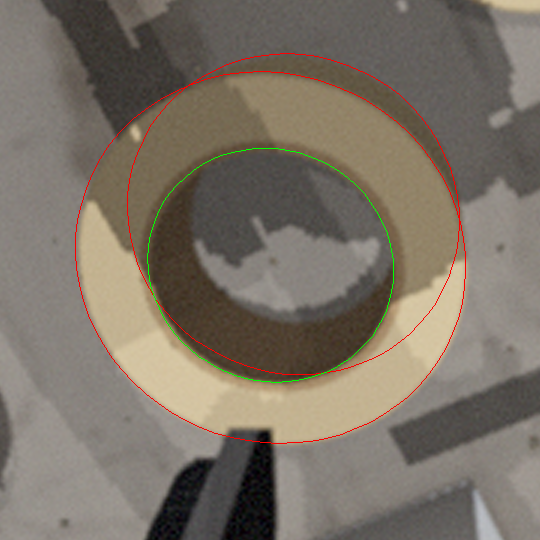

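The overlay matches the thick roll (centre (.605,.083)). Next: descend and grip it.

>>> {"name": "drive_tool", "arguments": {"dp": [[-0.0022,0.0006,0.03],[-0.0022,0.0006,0.065],[-0.0022,0.0006,0.1],[-0.0022,0.0006,0.13],[-0.0022,0.0006,0.143]], "turn": [0,0,0,0,0], "fingers": [0.05,0.05,0.05,0.05,0.05]}}

```text
clock: 7.13
position: [0.6221, 0.1243, 0.1879]
eef_rot: [-0.004, 0.213, 0.977, -0.001]
contact_force: [-0.9, 0.2, -1.5]
finger_gap: 0.585
grip_force: 0.0
```

>>> {"name": "drive_tool", "arguments": {"dp": [[0,0,0.004],[0,0,0.004],[0,0,0.004],[0,0,0.004],[0,0,0.004]], "turn": [0,0,0,0,0], "fingers": [0.05,0.04,0.025,0.01,0.0], "squeeze": 45}}

```text
clock: 7.55
position: [0.6256, 0.1238, 0.1925]
eef_rot: [0.003, 0.214, 0.977, 0.001]
contact_force: [-0.3, 1.8, 4.2]
finger_gap: 0.222
grip_force: 44.8
```

>>> {"name": "drive_tool", "arguments": {"dp": [[0,0,0],[0,0,0],[0,0,0],[0,0,-0.004],[0,0,-0.01]], "turn": [0,0,0,0,0], "fingers": [0.0,0.0,0.0,0.0,0.0]}}

```text
clock: 7.97
position: [0.6241, 0.1234, 0.1989]
eef_rot: [-0.001, 0.214, 0.977, -0.0]
contact_force: [-0.2, 0.2, -1.9]
finger_gap: 0.222
grip_force: 44.0
```

>>> {"name": "drive_tool", "arguments": {"dp": [[0,0,-0.02],[0,0,-0.045],[0,0,-0.07],[0,0,-0.09],[0,0,-0.1]], "turn": [0,0,0,0,0], "fingers": [0.0,0.0,0.0,0.0,0.0]}}

```text
clock: 8.38
position: [0.6249, 0.1234, 0.3029]
eef_rot: [0.002, 0.214, 0.977, 0.001]
contact_force: [0.5, 0.3, -0.5]
finger_gap: 0.217
grip_force: 44.3
```

>>> {"name": "drive_tool", "arguments": {"dp": [[0.006,-0.02,-0.01],[0.017,-0.055,-0.01],[0.028,-0.092,-0.01],[0.039,-0.128,-0.01],[0.05,-0.165,-0.01]], "turn": [0,0,0,0,0], "fingers": [0.0,0.0,0.0,0.0,0.0]}}

```text
clock: 8.8
position: [0.5086, -0.0064, 0.3082]
eef_rot: [-0.001, 0.213, 0.977, -0.0]
contact_force: [0.7, -0.4, -1.4]
finger_gap: 0.224
grip_force: 44.4
```

>>> {"name": "drive_tool", "arguments": {"dp": [[0.009,-0.03,0],[0.015,-0.05,0],[0.0187,-0.0614,0],[0.0187,-0.0614,0],[0.0187,-0.0614,0]], "turn": [0,0,0,0,0], "fingers": [0.0,0.0,0.0,0.0,0.0]}}

```text
clock: 9.22
position: [0.4676, -0.0536, 0.309]
eef_rot: [0.0, 0.214, 0.977, 0.0]
contact_force: [0.2, 0.5, -1.9]
finger_gap: 0.22
grip_force: 44.5
```

>>> {"name": "drive_tool", "arguments": {"dp": [[0,0,0],[0,0,0],[0,0,0]], "turn": [0,0,0], "fingers": [0.0,0.0,0.0]}}

```text
clock: 9.47
position: [0.4682, -0.0528, 0.3091]
eef_rot: [-0.0, 0.213, 0.977, 0.0]
contact_force: [0.5, 0.1, -2.3]
finger_gap: 0.22
grip_force: 44.5
```

```bash
cat > stk.py <<'E'
# stk.py name cx cy ztop rout rin
from h import *
import sys
n=sys.argv[1]; cx,cy,zt,ro,ri=map(float,sys.argv[2:7])
p=viewer.camera_params("wrist"); st(); im=viewer.snapshot("wrist"); cv2.imwrite(f"pics/{n}.png",im)
k=1.43; d=cv2.resize(im,None,fx=k,fy=k,interpolation=cv2.INTER_CUBIC)
S=(.448,-.094)
for c,r,z,col in(((cx,cy),ro,zt,(0,0,255)),((cx,cy),ri,zt,(0,255,0)),(S,.006,.09,(255,0,0)),(S,.006,.016,(255,0,0)),(S,.06,.012,(255,0,255))):
    cv2.polylines(d,[(proj("wrist",circ(c,r,z),p)[:,::-1]*k).astype(np.int32)],True,col,1)
cv2.imwrite(f"pics/{n}z.png",d)
E
python3 stk.py w3 .448 -.094 .17 .056 .035
```

```text
t 9.47 p [ 0.4682 -0.0528  0.3091] F [ 0.5  0.1 -2.3] gap 0.22 g 44.5 j [-0.23 -0.05  1.7   0.    1.49 -1.37]
[[-0.9093, 0.4162, -0.0001], [0.4162, 0.9093, 0.0004], [0.0003, 0.0003, -1.0]]
```

View pics/w3z.png

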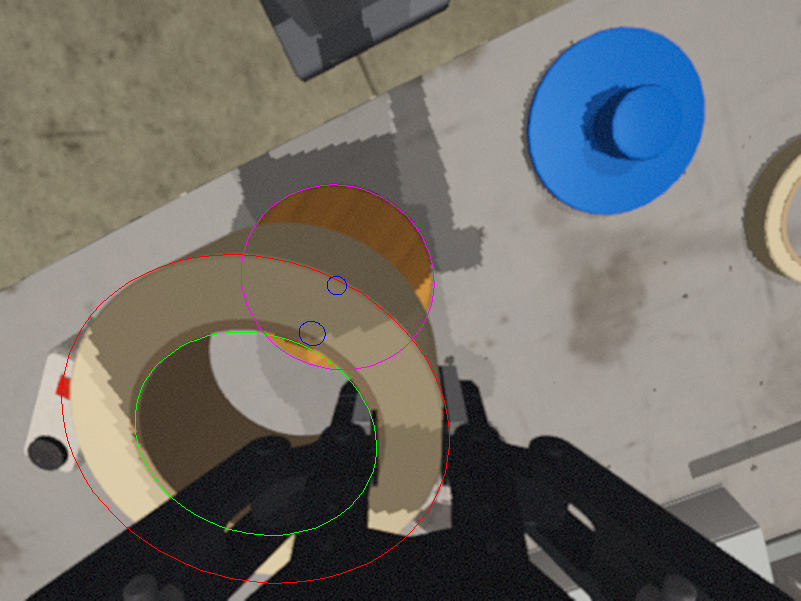

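Foot outline fits exactly; the held roll is centred over it within about 2 mm, free side sagging slightly, and the timer stands clear at left. Lowering.

>>> {"name": "drive_tool", "arguments": {"dp": [[0,0,0.02],[0,0,0.045],[0,0,0.065],[0,0,0.08],[0,0,0.09]], "turn": [0,0,0,0,0], "fingers": [0.0,0.0,0.0,0.0,0.0]}}

```text
clock: 9.93
position: [0.4672, -0.0529, 0.217]
eef_rot: [-0.002, 0.213, 0.977, 0.0]
contact_force: [-0.4, 0.3, -0.6]
finger_gap: 0.219
grip_force: 44.5
```

>>> {"name": "drive_tool", "arguments": {"dp": [[0,0,0.004],[0,0,0.008],[0,0,0.011],[0,0,0.014],[0,0,0.014]], "turn": [0,0,0,0,0], "fingers": [0.0,0.0,0.0,0.0,0.0]}}

```text
clock: 10.35
position: [0.4686, -0.0522, 0.2065]
eef_rot: [0.001, 0.214, 0.977, 0.002]
contact_force: [1.2, 5.5, 0.8]
finger_gap: 0.216
grip_force: 49.7
```

>>> {"name": "drive_tool", "arguments": {"dp": [[0,0,0],[0,0,0],[0,0,0],[0,0,0],[0,0,0]], "turn": [0,0,0,0,0], "fingers": [0.025,0.03,0.034,0.034,0.034]}}

```text
clock: 10.77
position: [0.4704, -0.048, 0.2068]
eef_rot: [0.004, 0.213, 0.977, 0.009]
contact_force: [10.6, 25.4, -3.8]
finger_gap: 0.392
grip_force: 13.4
```

>>> {"name": "drive_tool", "arguments": {"dp": [[0,0,-0.015],[0,0,-0.04],[0,0,-0.07],[0,0,-0.1],[0,0,-0.12]], "turn": [0,0,0,0,0], "fingers": [0.034,0.034,0.034,0.034,0.034]}}

```text
clock: 11.18
position: [0.4685, -0.0533, 0.3299]
eef_rot: [0.003, 0.213, 0.977, -0.0]
contact_force: [0.6, -0.4, 0.7]
finger_gap: 0.399
grip_force: 0.0
```

>>> {"name": "drive_tool", "arguments": {"dp": [[0,0,0],[0,0,0],[0,0,0]], "turn": [0,0,0], "fingers": [0.045,0.045,0.045]}}

```text
clock: 11.43
position: [0.4675, -0.0534, 0.325]
eef_rot: [-0.0, 0.214, 0.977, 0.0]
contact_force: [-0.5, 1.0, -0.5]
finger_gap: 0.53
grip_force: 0.0
```

```bash
python3 over.py w4 .448 -.094 .012 thick B
```

```text
t 11.43 p [ 0.4675 -0.0534  0.325 ] F [-0.5  1.  -0.5] gap 0.53 g 0.0 j [-0.23 -0.06  1.68  0.    1.52 -1.37]
[[-0.9087, 0.4174, -0.0], [0.4174, 0.9087, 0.0], [0.0, 0.0, -1.0]]
fit [ 0.4468 -0.0909] 1.023
crop 355 431
```

View pics/w4z.png

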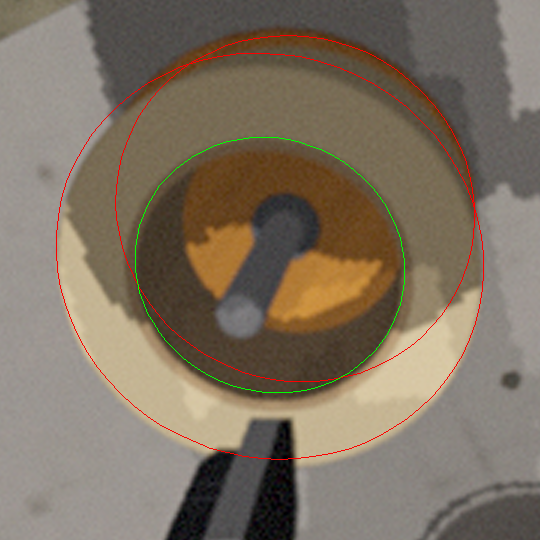

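The thick roll is on the stand, flat and about 2 mm off the rod axis. My fit was biased by the foot's brown edge. The inner finger touched the rod on opening, so I'll open less on the next release. The yellow ring is near the medium roll's far side, so I'll grasp that roll on its −y side.

>>> {"name": "drive_tool", "arguments": {"dp": [[0.014,0.02,0],[0.036,0.052,0],[0.059,0.084,0],[0.081,0.116,0],[0.103,0.148,0]], "turn": [0,0,0,0,0], "fingers": [0.045,0.045,0.045,0.045,0.045]}}

```text
clock: 11.9
position: [0.4348, 0.1253, 0.3234]
eef_rot: [-0.001, 0.214, 0.977, -0.001]
contact_force: [0.8, 0.0, -0.4]
finger_gap: 0.527
grip_force: 0.0
```

>>> {"name": "drive_tool", "arguments": {"dp": [[0.022,0.032,0.01],[0.044,0.063,0.02],[0.062,0.09,0.03],[0.0714,0.102,0.035],[0.0714,0.102,0.035]], "turn": [0,0,0,0,0], "fingers": [0.045,0.045,0.045,0.045,0.045]}}

```text
clock: 12.32
position: [0.4117, 0.2488, 0.2867]
eef_rot: [-0.003, 0.211, 0.977, -0.001]
contact_force: [-0.9, -0.3, 0.4]
finger_gap: 0.528
grip_force: 0.0
```

>>> {"name": "drive_tool", "arguments": {"dp": [[0,0,0],[0,0,0],[0,0,0]], "turn": [0,0,0], "fingers": [0.045,0.045,0.045]}}

```text
clock: 12.57
position: [0.4139, 0.2455, 0.2902]
eef_rot: [0.0, 0.215, 0.977, -0.0]
contact_force: [-0.3, -0.7, -0.3]
finger_gap: 0.53
grip_force: 0.0
```

```bash
python3 over.py w5 .432 .286 0 medium B
```

```text
t 12.57 p [0.4139 0.2455 0.2902] F [-0.3 -0.7 -0.3] gap 0.53 g 0.0 j [ 0.42 -0.01  1.7  -0.    1.45 -0.72]
[[-0.908, 0.4191, 0.0001], [0.4191, 0.908, -0.0004], [-0.0003, -0.0003, -1.0]]
fit [0.4294 0.284 ] 0.99
crop 357 751
```

View pics/w5z.png

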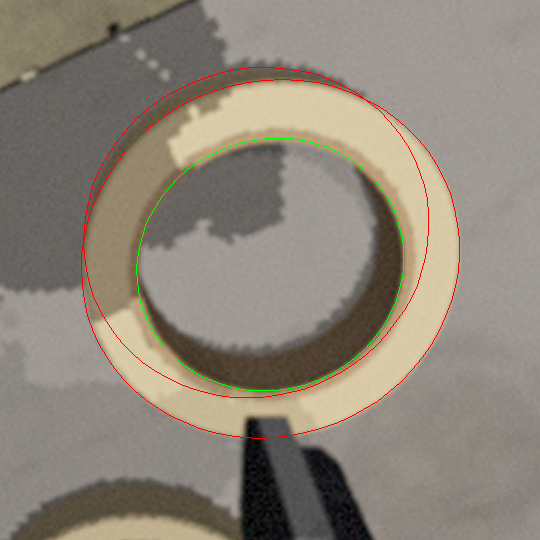

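Medium roll fits well at (.430,.2845), with the thin roll visible lower left. Descend and grip.

>>> {"name": "drive_tool", "arguments": {"dp": [[0.0014,-0.0015,0.02],[0.0014,-0.0015,0.05],[0.0014,-0.0015,0.075],[0.0014,-0.0015,0.093],[0.0014,-0.0015,0.103]], "turn": [0,0,0,0,0], "fingers": [0.045,0.045,0.045,0.045,0.045]}}

```text
clock: 13.03
position: [0.4111, 0.2443, 0.1849]
eef_rot: [-0.001, 0.215, 0.977, -0.001]
contact_force: [-0.6, 0.3, 0.2]
finger_gap: 0.531
grip_force: 0.0
```

>>> {"name": "drive_tool", "arguments": {"dp": [[0,0,0.004],[0,0,0.007],[0,0,0.009],[0,0,0.009],[0,0,0.009]], "turn": [0,0,0,0,0], "fingers": [0.045,0.035,0.02,0.01,0.0]}}

```text
clock: 13.45
position: [0.4122, 0.2459, 0.1795]
eef_rot: [0.001, 0.214, 0.977, 0.001]
contact_force: [-0.1, 0.3, -1.6]
finger_gap: 0.147
grip_force: 45.6
```

>>> {"name": "drive_tool", "arguments": {"dp": [[0,0,0],[0,0,0],[0,0,0],[0,0,-0.004],[0,0,-0.01]], "turn": [0,0,0,0,0], "fingers": [0.0,0.0,0.0,0.0,0.0]}}

```text
clock: 13.87
position: [0.411, 0.2455, 0.1877]
eef_rot: [-0.001, 0.214, 0.977, -0.001]
contact_force: [0.2, -0.1, -0.7]
finger_gap: 0.147
grip_force: 45.6
```

>>> {"name": "drive_tool", "arguments": {"dp": [[0,0,-0.02],[0,0,-0.05],[0,0,-0.08],[0,0,-0.1],[0,0,-0.11]], "turn": [0,0,0,0,0], "fingers": [0.0,0.0,0.0,0.0,0.0]}}

```text
clock: 14.28
position: [0.4121, 0.246, 0.3021]
eef_rot: [0.002, 0.214, 0.977, 0.002]
contact_force: [-0.4, 0.5, -0.6]
finger_gap: 0.147
grip_force: 45.7
```

>>> {"name": "drive_tool", "arguments": {"dp": [[-0.01,-0.019,-0.005],[-0.027,-0.052,-0.01],[-0.044,-0.086,-0.01],[-0.061,-0.119,-0.01],[-0.079,-0.152,-0.01]], "turn": [0,0,0,0,0], "fingers": [0.0,0.0,0.0,0.0,0.0]}}

```text
clock: 14.7
position: [0.4191, 0.0733, 0.3075]
eef_rot: [-0.001, 0.213, 0.977, -0.0]
contact_force: [0.8, 0.0, -0.7]
finger_gap: 0.145
grip_force: 45.6
```

>>> {"name": "drive_tool", "arguments": {"dp": [[-0.017,-0.033,0],[-0.034,-0.066,0],[-0.051,-0.099,0],[-0.067,-0.13,0],[-0.082,-0.159,0]], "turn": [0,0,0,0,0], "fingers": [0.0,0.0,0.0,0.0,0.0]}}

```text
clock: 15.12
position: [0.4273, -0.106, 0.3074]
eef_rot: [-0.001, 0.214, 0.977, 0.0]
contact_force: [1.8, 0.3, -1.6]
finger_gap: 0.144
grip_force: 45.6
```

>>> {"name": "drive_tool", "arguments": {"dp": [[-0.009,-0.017,0],[-0.0134,-0.0254,0],[-0.0134,-0.0254,0],[-0.0134,-0.0254,0],[-0.0134,-0.0254,0]], "turn": [0,0,0,0,0], "fingers": [0.0,0.0,0.0,0.0,0.0]}}

```text
clock: 15.53
position: [0.4295, -0.1317, 0.3078]
eef_rot: [-0.001, 0.213, 0.977, 0.001]
contact_force: [-0.1, -0.0, -1.4]
finger_gap: 0.144
grip_force: 45.6
```

>>> {"name": "drive_tool", "arguments": {"dp": [[0,0,0.01],[0,0,0.025],[0,0,0.035],[0,0,0.043],[0,0,0.05]], "turn": [0,0,0,0,0], "fingers": [0.0,0.0,0.0,0.0,0.0]}}

```text
clock: 15.95
position: [0.4293, -0.132, 0.2568]
eef_rot: [-0.001, 0.213, 0.977, 0.0]
contact_force: [-0.7, 0.3, -1.2]
finger_gap: 0.143
grip_force: 45.6
```

>>> {"name": "drive_tool", "arguments": {"dp": [[-0.001,0,0.005],[-0.001,0,0.009],[-0.001,0,0.013],[-0.001,0,0.016],[-0.001,0,0.016]], "turn": [0,0,0,0,0], "fingers": [0.0,0.0,0.0,0.0,0.0]}}

```text
clock: 16.37
position: [0.4304, -0.1332, 0.2417]
eef_rot: [-0.0, 0.214, 0.977, 0.0]
contact_force: [-0.2, 0.1, -1.6]
finger_gap: 0.145
grip_force: 45.6
```

>>> {"name": "drive_tool", "arguments": {"dp": [[0,0,0],[0,0,0],[0,0,0],[0,0,0],[0,0,0]], "turn": [0,0,0,0,0], "fingers": [0.018,0.022,0.026,0.026,0.026]}}

```text
clock: 16.78
position: [0.4306, -0.1333, 0.2426]
eef_rot: [0.0, 0.214, 0.977, -0.0]
contact_force: [-0.3, 0.1, 0.0]
finger_gap: 0.305
grip_force: 0.0
```

>>> {"name": "drive_tool", "arguments": {"dp": [[0,0,-0.015],[0,0,-0.04],[0,0,-0.065],[0,0,-0.09],[0,0,-0.1]], "turn": [0,0,0,0,0], "fingers": [0.026,0.026,0.026,0.026,0.026]}}

```text
clock: 17.2
position: [0.4311, -0.1335, 0.3463]
eef_rot: [0.003, 0.214, 0.977, -0.001]
contact_force: [-0.1, -0.9, 0.8]
finger_gap: 0.304
grip_force: 0.0
```

>>> {"name": "drive_tool", "arguments": {"dp": [[0,0,0],[0,0,0],[0,0,0]], "turn": [0,0,0], "fingers": [0.045,0.045,0.045]}}

```text
clock: 17.45
position: [0.4301, -0.1331, 0.3403]
eef_rot: [-0.002, 0.214, 0.977, 0.0]
contact_force: [-0.1, 0.0, -0.4]
finger_gap: 0.53
grip_force: 0.0
```

```bash
python3 over.py w6 .448 -.093 .062 medium B; python3 - <<'E'
from h import *
im=viewer.snapshot("top"); cv2.imwrite("pics/top2.png",im)
print(fit("top",im,BEIGE,(.53,.2),P["thin"]))
E
```

```text
t 17.45 p [ 0.4301 -0.1331  0.3403] F [-0.1  0.  -0.4] gap 0.53 g 0.0 j [-0.43 -0.11  1.7   0.    1.56 -1.57]
[[-0.9086, 0.4176, -0.0028], [0.4176, 0.9086, 0.0014], [0.0031, 0.0001, -1.0]]
fit [ 0.4381 -0.095 ] 1.155
crop 351 745
(array([0.5322, 0.2015]), 0.968)
```

View pics/w6z.png

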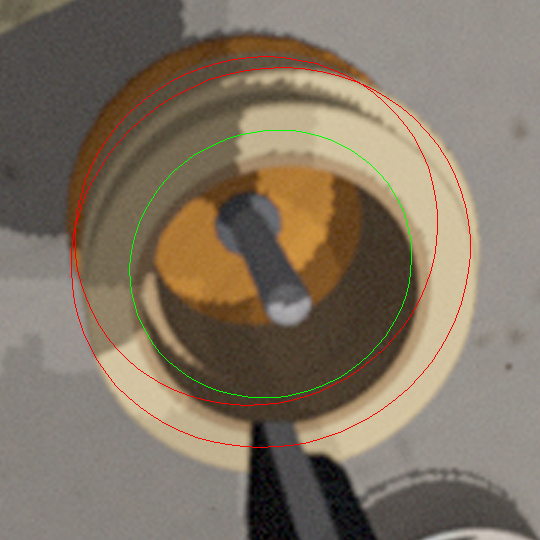

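The medium roll sits flat, but its bore centre (about (286,279)) is about 5 mm off the rod tip (305,288). My fit had merged the thick roll in. Measuring this more sharply.

```bash
cat > bore.py <<'E'
# bore.py img cx cy zt rin rout : fit bore edge (bright rim inside edge) by radial gradient along model circle at zt
from h import *
def bore(im,p,xy,zt,r,lo=.86,hi=1.14):
    g=cv2.GaussianBlur(cv2.cvtColor(im,cv2.COLOR_BGR2GRAY),(3,3),0).astype(np.float32); xy=np.array(xy,float)
    for _ in range(6):
        ks=np.linspace(lo,hi,41)
        S=np.stack([g_at(g,proj("wrist",circ(xy,r*k,zt),p)) for k in ks],1)
        D=np.gradient(S,axis=1); i=D.argmax(1); ok=D.max(1)>4
        pts=np.stack([circ(xy,r*ks[j],zt)[n,:2] for n,j in enumerate(i)])[ok]
        A=np.c_[2*pts,np.ones(len(pts))]; w=np.ones(len(pts))
        for _ in range(8):
            s=np.linalg.lstsq(A*w[:,None],(pts**2).sum(1)*w,rcond=None)[0]
            R_=np.sqrt(s[2]+s[:2]@s[:2]); e=np.hypot(*(pts-s[:2]).T)-R_; w=1/(1+(e/.0008)**2)
        xy=s[:2]
    return np.round(xy,4),round(R_,4),int(ok.sum()),round(float(np.median(abs(e))),4)
def g_at(g,rc): return cv2.remap(g,rc[:,1].astype(np.float32)[None],rc[:,0].astype(np.float32)[None],cv2.INTER_LINEAR)[0]
E
python3 - <<'E'
from bore import *
p=viewer.camera_params("wrist"); im=cv2.imread("pics/w6.png")
for x0 in((.444,-.094),(.446,-.096)): print(bore(im,p,x0,.087,.0355))
q=proj("wrist",[[.448,-.094,.09]],p)[0]*3-[351,745]; print("rod tip predicted crop",q)
print("rod tip seen ->",onz("wrist",((305+351)/3,(288+745)/3),.09,p))
E
```

```text
(array([ 0.4462, -0.0958]), np.float64(0.0346), 58, 0.0001)
(array([ 0.4461, -0.0958]), np.float64(0.0346), 58, 0.0001)
rod tip predicted crop [307.7319809  291.05370038]
rod tip seen -> [ 0.44699909 -0.09443163  0.09      ]
```

The robust bore fit puts the medium roll at (.446,-.096), within about 2.5 mm of the rod, which is fine. Now the thin roll, at about (.532,.2015).

>>> {"name": "drive_tool", "arguments": {"dp": [[0.002,0.02,0],[0.007,0.055,0],[0.011,0.092,0],[0.016,0.13,0],[0.021,0.168,0]], "turn": [0,0,0,0,0], "fingers": [0.045,0.045,0.045,0.045,0.045]}}

```text
clock: 17.97
position: [0.4815, 0.0297, 0.3407]
eef_rot: [-0.001, 0.214, 0.977, -0.0]
contact_force: [0.5, -0.8, -0.2]
finger_gap: 0.531
grip_force: 0.0
```

>>> {"name": "drive_tool", "arguments": {"dp": [[0.005,0.037,0.01],[0.009,0.074,0.02],[0.014,0.111,0.03],[0.018,0.148,0.04],[0.022,0.18,0.05]], "turn": [0,0,0,0,0], "fingers": [0.045,0.045,0.045,0.045,0.045]}}

```text
clock: 18.38
position: [0.5367, 0.2032, 0.2899]
eef_rot: [-0.001, 0.213, 0.977, -0.0]
contact_force: [0.0, -0.9, 0.6]
finger_gap: 0.525
grip_force: 0.0
```

>>> {"name": "drive_tool", "arguments": {"dp": [[0.003,0.025,0],[0.0046,0.0394,0],[0.0046,0.0394,0],[0.0046,0.0394,0],[0.0046,0.0394,0]], "turn": [0,0,0,0,0], "fingers": [0.045,0.045,0.045,0.045,0.045]}}

```text
clock: 18.8
position: [0.549, 0.2376, 0.2921]
eef_rot: [-0.0, 0.214, 0.977, -0.0]
contact_force: [0.0, -0.0, -0.2]
finger_gap: 0.526
grip_force: 0.0
```

```bash
python3 over.py w7 .5315 .201 0 thin B; python3 - <<'E'
from bore import *
p=viewer.camera_params("wrist"); im=cv2.imread("pics/w7.png")
print(bore(im,p,(.5315,.201),.019,.0355))
E
```

```text
t 18.8 p [0.549  0.2376 0.2921] F [ 0.  -0.  -0.2] gap 0.526 g 0.0 j [ 0.31  0.24  1.42 -0.    1.48 -0.83]
[[-0.9083, 0.4184, -0.0004], [0.4184, 0.9083, -0.0009], [-0.0, -0.001, -1.0]]
fit [0.5298 0.2   ] 0.994
crop 349 440
(array([0.5297, 0.1998]), np.float64(0.035), 37, 0.0002)
```

Both fits agree: thin roll at (.530,.200). Descend and grip.

>>> {"name": "drive_tool", "arguments": {"dp": [[0.0015,-0.0016,0.02],[0.0015,-0.0016,0.05],[0.0015,-0.0016,0.075],[0.0015,-0.0016,0.095],[0.0015,-0.0016,0.106]], "turn": [0,0,0,0,0], "fingers": [0.045,0.045,0.045,0.045,0.045]}}

```text
clock: 19.27
position: [0.5459, 0.236, 0.1836]
eef_rot: [-0.002, 0.215, 0.977, -0.001]
contact_force: [-0.2, 0.8, -0.6]
finger_gap: 0.526
grip_force: 0.0
```

>>> {"name": "drive_tool", "arguments": {"dp": [[0,0,0.004],[0,0,0.007],[0,0,0.009],[0,0,0.009],[0,0,0.009]], "turn": [0,0,0,0,0], "fingers": [0.045,0.035,0.02,0.01,0.0]}}

```text
clock: 19.68
position: [0.5476, 0.2379, 0.1788]
eef_rot: [0.001, 0.214, 0.977, 0.001]
contact_force: [0.1, -1.0, -0.2]
finger_gap: 0.111
grip_force: 43.5
```

>>> {"name": "drive_tool", "arguments": {"dp": [[0,0,0],[0,0,0],[0,0,0],[0,0,-0.004],[0,0,-0.01]], "turn": [0,0,0,0,0], "fingers": [0.0,0.0,0.0,0.0,0.0]}}

```text
clock: 20.1
position: [0.5464, 0.2378, 0.1864]
eef_rot: [-0.001, 0.214, 0.977, -0.001]
contact_force: [-0.2, -0.1, -1.7]
finger_gap: 0.109
grip_force: 43.4
```

>>> {"name": "drive_tool", "arguments": {"dp": [[0,0,-0.02],[0,0,-0.05],[0,0,-0.08],[0,0,-0.11],[0,0,-0.125]], "turn": [0,0,0,0,0], "fingers": [0.0,0.0,0.0,0.0,0.0]}}

```text
clock: 20.52
position: [0.5474, 0.2381, 0.317]
eef_rot: [0.003, 0.214, 0.977, 0.002]
contact_force: [0.9, 0.7, -0.1]
finger_gap: 0.106
grip_force: 43.4
```

>>> {"name": "drive_tool", "arguments": {"dp": [[-0.003,-0.02,0],[-0.009,-0.055,0],[-0.015,-0.092,0],[-0.021,-0.13,0],[-0.0265,-0.167,0]], "turn": [0,0,0,0,0], "fingers": [0.0,0.0,0.0,0.0,0.0]}}

```text
clock: 20.93
position: [0.5003, 0.0738, 0.3121]
eef_rot: [-0.0, 0.213, 0.977, -0.0]
contact_force: [0.2, -0.2, -1.7]
finger_gap: 0.108
grip_force: 43.4
```

>>> {"name": "drive_tool", "arguments": {"dp": [[-0.006,-0.036,0],[-0.011,-0.07,0],[-0.016,-0.1,0],[-0.019,-0.12,0],[-0.0215,-0.1351,0]], "turn": [0,0,0,0,0], "fingers": [0.0,0.0,0.0,0.0,0.0]}}

```text
clock: 21.35
position: [0.4634, -0.0585, 0.3122]
eef_rot: [-0.0, 0.215, 0.977, -0.0]
contact_force: [0.3, 0.3, -0.9]
finger_gap: 0.109
grip_force: 43.4
```

>>> {"name": "drive_tool", "arguments": {"dp": [[0,0,0],[0,0,0.01],[0,0,0.022],[0,0,0.03],[0,0,0.034]], "turn": [0,0,0,0,0], "fingers": [0.0,0.0,0.0,0.0,0.0]}}

```text
clock: 21.77
position: [0.464, -0.0556, 0.276]
eef_rot: [-0.002, 0.213, 0.977, 0.0]
contact_force: [0.1, 0.2, 0.0]
finger_gap: 0.107
grip_force: 43.4
```

>>> {"name": "drive_tool", "arguments": {"dp": [[0,0,0],[0,0,0],[0,0,0]], "turn": [0,0,0], "fingers": [0.0,0.0,0.0]}}

```text
clock: 22.02
position: [0.4648, -0.0564, 0.2786]
eef_rot: [0.0, 0.213, 0.977, 0.0]
contact_force: [-0.1, 0.5, -1.1]
finger_gap: 0.11
grip_force: 43.4
```

>>> {"name": "drive_tool", "arguments": {"dp": [[0,0,0.004],[0,0,0.008],[0,0,0.011],[0,0,0.0125],[0,0,0.0125]], "turn": [0,0,0,0,0], "fingers": [0.0,0.0,0.0,0.0,0.0]}}

```text
clock: 22.43
position: [0.4644, -0.0567, 0.2657]
eef_rot: [-0.0, 0.214, 0.977, 0.0]
contact_force: [-0.5, 0.9, 0.2]
finger_gap: 0.111
grip_force: 43.4
```

>>> {"name": "drive_tool", "arguments": {"dp": [[0,0,0],[0,0,0],[0,0,0],[0,0,0],[0,0,0]], "turn": [0,0,0,0,0], "fingers": [0.014,0.019,0.024,0.024,0.024]}}

```text
clock: 22.85
position: [0.4645, -0.0568, 0.2658]
eef_rot: [0.0, 0.214, 0.977, 0.0]
contact_force: [0.2, -1.0, 0.3]
finger_gap: 0.287
grip_force: 0.0
```

>>> {"name": "drive_tool", "arguments": {"dp": [[0,0,-0.015],[0,0,-0.04],[0,0,-0.065],[0,0,-0.09],[0,0,-0.1]], "turn": [0,0,0,0,0], "fingers": [0.024,0.024,0.024,0.024,0.024]}}

```text
clock: 23.27
position: [0.465, -0.0569, 0.3698]
eef_rot: [0.003, 0.214, 0.977, -0.0]
contact_force: [0.1, 0.2, 0.5]
finger_gap: 0.28
grip_force: 0.0
```

>>> {"name": "drive_tool", "arguments": {"dp": [[0,0,0],[0,0,0],[0,0,0],[0,0,0]], "turn": [0,0,0,0], "fingers": [0.05,0.06,0.06,0.06]}}

```text
clock: 23.6
position: [0.4641, -0.0566, 0.3634]
eef_rot: [-0.002, 0.214, 0.977, 0.0]
contact_force: [0.4, 0.5, -0.1]
finger_gap: 0.701
grip_force: 0.0
```

```bash
python3 over.py w8 .448 -.094 .087 thin B; python3 - <<'E'
from bore import *
p=viewer.camera_params("wrist"); im=cv2.imread("pics/w8.png")
f=bore(im,p,(.448,-.094),.106,.0355); print(f)
k=3; d=cv2.resize(im,None,fx=k,fy=k,interpolation=cv2.INTER_CUBIC)
for r in(.0355,.047): cv2.polylines(d,[(proj("wrist",circ(f[0],r,.106),p)[:,::-1]*k).astype(np.int32)],True,(0,255,0),1)
q=(proj("wrist",[[.448,-.094,.09]],p)[0]*k).astype(int); cv2.circle(d,(int(q[1]),int(q[0])),5,(0,0,255),1)
a,b=max(q[0]-270,0),max(q[1]-270,0); cv2.imwrite("pics/w8z.png",d[a:a+540,b:b+540])
E
```

```text
t 23.6 p [ 0.4641 -0.0566  0.3634] F [ 0.4  0.5 -0.1] gap 0.701 g 0.0 j [-0.24 -0.08  1.62  0.    1.61 -1.38]
[[-0.9086, 0.4176, -0.0039], [0.4176, 0.9086, 0.001], [0.004, -0.0007, -1.0]]
fit [ 0.4408 -0.0866] 1.201
crop 346 450
(array([ 0.4455, -0.0946]), np.float64(0.0349), 35, 0.0001)
```

View pics/w8z.png

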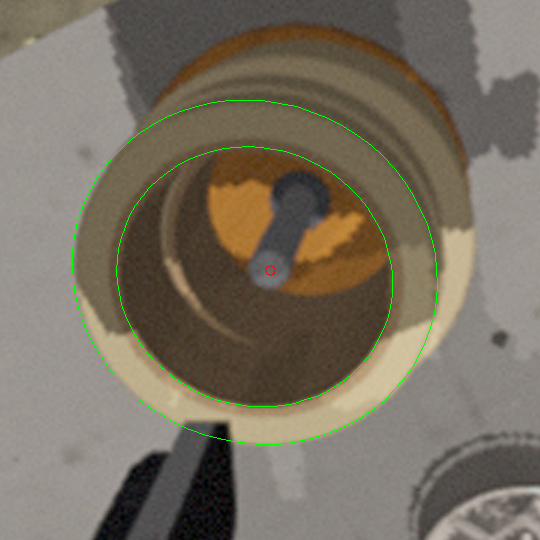

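Thin roll is in place at (.4455,-.0946), about 2.5 mm from the rod, with all three rolls nested. Now the cap.

>>> {"name": "drive_tool", "arguments": {"dp": [[0.013,0.017,0],[0.035,0.046,0],[0.058,0.075,0.01],[0.079,0.103,0.03],[0.0923,0.1207,0.045]], "turn": [0,0,0,0,0], "fingers": [0.06,0.06,0.06,0.06,0.06]}}

```text
clock: 24.07
position: [0.4297, 0.0937, 0.319]
eef_rot: [-0.001, 0.213, 0.977, 0.0]
contact_force: [-0.2, -0.3, 0.3]
finger_gap: 0.701
grip_force: 0.0
```

>>> {"name": "drive_tool", "arguments": {"dp": [[0,0,0],[0,0,0],[0,0,0],[0,0,0]], "turn": [0,0,0,0], "fingers": [0.06,0.06,0.06,0.06]}}

```text
clock: 24.4
position: [0.4316, 0.0906, 0.3214]
eef_rot: [0.001, 0.214, 0.977, -0.0]
contact_force: [0.4, -0.3, -0.1]
finger_gap: 0.701
grip_force: 0.0
```

```bash
python3 over.py w9 .431 .0915 0 cap C
```

```text
t 24.4 p [0.4316 0.0906 0.3214] F [ 0.4 -0.3 -0.1] gap 0.701 g 0.0 j [ 0.08 -0.13  1.75 -0.    1.52 -1.06]
[[-0.908, 0.4189, 0.0013], [0.4189, 0.908, -0.0003], [-0.0014, 0.0003, -1.0]]
fit [0.4298 0.0905] 0.95
crop 313 590
```

View pics/w9z.png

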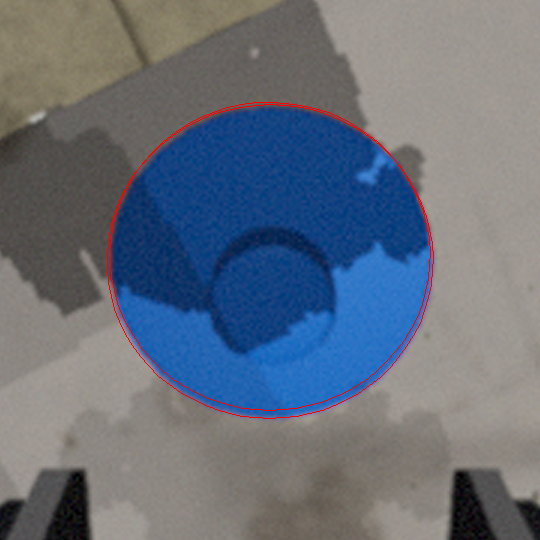

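Cap fits at (.430,.0905). Descend and grip the knob.

>>> {"name": "drive_tool", "arguments": {"dp": [[0.0014,-0.0008,0.02],[0.0014,-0.0008,0.055],[0.0014,-0.0008,0.088],[0.0014,-0.0008,0.108],[0.0014,-0.0008,0.118]], "turn": [0,0,0,0,0], "fingers": [0.06,0.06,0.06,0.06,0.06]}}

```text
clock: 24.87
position: [0.4286, 0.0903, 0.2]
eef_rot: [-0.002, 0.215, 0.977, -0.001]
contact_force: [-0.2, -0.2, -1.0]
finger_gap: 0.702
grip_force: 0.0
```

>>> {"name": "drive_tool", "arguments": {"dp": [[0,0,0.004],[0,0,0.008],[0,0,0.01],[0,0,0.01],[0,0,0.01]], "turn": [0,0,0,0,0], "fingers": [0.06,0.05,0.04,0.03,0.02]}}

```text
clock: 25.28
position: [0.4301, 0.0914, 0.194]
eef_rot: [0.001, 0.214, 0.977, 0.0]
contact_force: [0.0, -0.4, 0.5]
finger_gap: 0.4
grip_force: 45.0
```

>>> {"name": "drive_tool", "arguments": {"dp": [[0,0,0],[0,0,0],[0,0,0],[0,0,-0.004],[0,0,-0.01]], "turn": [0,0,0,0,0], "fingers": [0.02,0.02,0.02,0.02,0.02]}}

```text
clock: 25.7
position: [0.4286, 0.0914, 0.202]
eef_rot: [-0.001, 0.214, 0.977, -0.0]
contact_force: [0.3, -0.6, -2.0]
finger_gap: 0.399
grip_force: 45.0
```

>>> {"name": "drive_tool", "arguments": {"dp": [[0,0,-0.02],[0,0,-0.05],[0,0,-0.08],[0,0,-0.11],[0,0,-0.13]], "turn": [0,0,0,0,0], "fingers": [0.02,0.02,0.02,0.02,0.02]}}

```text
clock: 26.12
position: [0.4293, 0.0914, 0.3358]
eef_rot: [0.001, 0.214, 0.977, 0.001]
contact_force: [-0.2, 0.2, -0.4]
finger_gap: 0.406
grip_force: 45.2
```

>>> {"name": "drive_tool", "arguments": {"dp": [[0,0,0],[0,0,0],[0,0,0]], "turn": [0,0,0], "fingers": [0.02,0.02,0.02]}}

```text
clock: 26.37
position: [0.4288, 0.0913, 0.3312]
eef_rot: [-0.001, 0.214, 0.977, -0.0]
contact_force: [-0.3, 0.3, -1.8]
finger_gap: 0.405
grip_force: 45.2
```

>>> {"name": "drive_tool", "arguments": {"dp": [[-0.01,-0.018,0],[-0.028,-0.05,0],[-0.047,-0.082,0],[-0.065,-0.113,0],[-0.08,-0.14,0]], "turn": [0,0,0,0,0], "fingers": [0.02,0.02,0.02,0.02,0.02]}}

```text
clock: 26.78
position: [0.4429, -0.071, 0.33]
eef_rot: [-0.002, 0.214, 0.977, -0.0]
contact_force: [0.6, 0.2, -2.0]
finger_gap: 0.405
grip_force: 45.3
```

>>> {"name": "drive_tool", "arguments": {"dp": [[-0.009,-0.016,0],[-0.0123,-0.0212,0.0],[-0.0123,-0.0212,0.01],[-0.0123,-0.0212,0.018],[-0.0123,-0.0212,0.024]], "turn": [0,0,0,0,0], "fingers": [0.02,0.02,0.02,0.02,0.02]}}

```text
clock: 27.2
position: [0.4453, -0.0925, 0.306]
eef_rot: [-0.002, 0.213, 0.977, 0.001]
contact_force: [-0.4, 0.2, -1.6]
finger_gap: 0.403
grip_force: 45.3
```

>>> {"name": "drive_tool", "arguments": {"dp": [[0,0,0],[0,0,0],[0,0,0]], "turn": [0,0,0], "fingers": [0.02,0.02,0.02]}}

```text
clock: 27.45
position: [0.446, -0.0929, 0.3087]
eef_rot: [0.0, 0.213, 0.977, 0.0]
contact_force: [-0.1, -0.7, -0.9]
finger_gap: 0.401
grip_force: 45.3
```

>>> {"name": "drive_tool", "arguments": {"dp": [[0,-0.001,0.005],[0,-0.001,0.01],[0,-0.001,0.014],[0,-0.001,0.017],[0,-0.001,0.017]], "turn": [0,0,0,0,0], "fingers": [0.02,0.02,0.02,0.02,0.02]}}

```text
clock: 27.87
position: [0.4455, -0.0945, 0.292]
eef_rot: [-0.0, 0.214, 0.977, 0.0]
contact_force: [-1.3, 0.8, 1.5]
finger_gap: 0.404
grip_force: 45.5
```

>>> {"name": "drive_tool", "arguments": {"dp": [[0,0,0],[0,0,0],[0,0,0],[0,0,0],[0,0,0]], "turn": [0,0,0,0,0], "fingers": [0.038,0.042,0.05,0.06,0.06]}}

```text
clock: 28.28
position: [0.4455, -0.0946, 0.2917]
eef_rot: [0.0, 0.214, 0.977, 0.0]
contact_force: [0.5, 0.0, -0.3]
finger_gap: 0.705
grip_force: 0.0
```

>>> {"name": "drive_tool", "arguments": {"dp": [[0,0,-0.015],[0,0,-0.04],[0,0,-0.07],[0,0,-0.1],[0,0,-0.12]], "turn": [0,0,0,0,0], "fingers": [0.06,0.06,0.06,0.06,0.06]}}

```text
clock: 28.7
position: [0.4456, -0.0946, 0.4149]
eef_rot: [0.002, 0.214, 0.977, -0.0]
contact_force: [0.8, -0.8, -0.1]
finger_gap: 0.705
grip_force: 0.0
```

>>> {"name": "drive_tool", "arguments": {"dp": [[0,0,0],[0,0,0],[0,0,0],[0,0,0]], "turn": [0,0,0,0], "fingers": [0.06,0.06,0.06,0.06]}}

```text
clock: 29.03
position: [0.4453, -0.0945, 0.4097]
eef_rot: [-0.002, 0.214, 0.977, 0.0]
contact_force: [0.1, 0.3, 0.4]
finger_gap: 0.7
grip_force: 0.0
```

```bash
python3 over.py w10 .447 -.094 .098 cap C; python3 - <<'E'
from h import *
s=viewer.snapshot("side"); cv2.imwrite("pics/side9.png",s)
a=cv2.resize(s[150:330,170:370],(600,540),interpolation=cv2.INTER_CUBIC)[:,:400]; b=cv2.resize(cv2.imread("pics/w10z.png"),(400,400))
c=np.zeros((540,800,3),np.uint8); c[:,:400]=a; c[:400,400:]=b; cv2.imwrite("pics/end.png",c)
E
```

```text
t 29.03 p [ 0.4453 -0.0945  0.4097] F [0.1 0.3 0.4] gap 0.7 g 0.0 j [-0.33 -0.13  1.57  0.    1.7  -1.47]
[[-0.9086, 0.4176, -0.0034], [0.4176, 0.9086, 0.0013], [0.0036, -0.0002, -1.0]]
fit [ 0.4446 -0.0957] 0.946
crop 331 589
```

View pics/end.png

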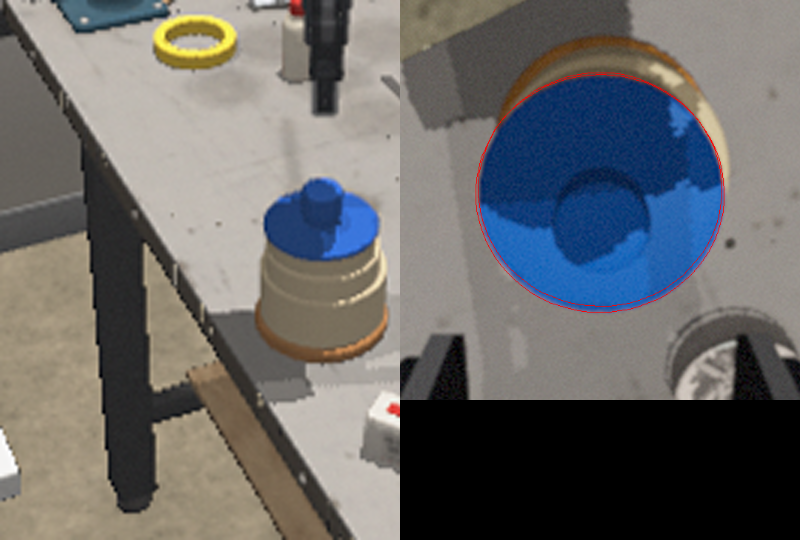

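The side view shows the stack flat, in the right order and closed by the cap, knob up. The wrist fit puts the cap within about 4 mm of the rod axis and about 1 mm of the thin roll's centre. The gripper is clear, so I'm handing in.

```bash
python3 -c "from plant import bot; print(bot.close_job())"
```

```text
the job is handed in; nothing more can be done
None
```

The job is handed in after about 29 s: the thick, medium and thin rolls are on the spindle in that order, flat and within about 3 mm of the rod axis by the wrist camera. The cap sits on top, knob up and about 4 mm off the axis. The gripper's inner finger pushed on the rod with about 25 N while releasing the thick roll, and the bystanders were not touched.

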